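# Pack up the corner of a rocking stone slab

### The arm

A 6-joint arm with a two-finger parallel gripper is mounted at the origin on a cart in front of the work surface, level with it; the furniture and walls round the work are solid. World frame = base frame: x ahead of the robot, y to its left, z up, the work surface at z = 0. Lengths are in m, angles in rad, forces in N, time in s.
With the tool pointing down it reaches from about 0.425 to 0.95 m from the base axis. Payload 3.5 kg.
Tool frame: the origin (TCP) lies at the very end of the fingers, on their centre line; the grasp point (between the pads) lies ctrl.grip_point_offset behind it (ctrl.grip_point_offset is the distance from the TCP to the grasp point, in m); z points along the fingers, y is the direction in which the jaws open and shut (so a half turn about z gives the same grasp; the last joint's range is limited). The gripper opens to 85 mm and grips with 20 to 120 N. Pads are 22 mm wide; open, the fingers measure 114 mm over their backs; the gripper's body (76 mm by 85 mm) begins 54 mm behind the grasp point. The pads swing forward as they close: fully open they stand 13 mm farther back than shut.
Start: joints at [1.093, 0.286, 1.577, -0, 1.279, -0.15], TCP at [0.217, 0.639, 0.231] pointing down, gripper open.
Joint ranges: [-2.77, 2.77], [-0.9, 2.22], [0.21, 2.48], [-1.53, 4.67], [0.24, 2.81], [-2.84, 2.84]. Speed limits (rad/s): [2.79, 2.79, 3.14, 3.14, 3.14, 3.14].

### API

Orientations are given as a unit quaternion [x, y, z, w].
In Python, from plant import ctrl gives the robot as it stands.
- The arm moves only by the tool servo_tool, never from a script. Its argument "increments" is a list of rows, each a list of 5 numbers: the opening, from 0 (shut) to 1 (fully open), then the shift along the world's x, y, z in units of 40 mm (1.0 is 40 mm), then the turn about the world's z in units of 5 degrees (1.0 is 5 degrees). A call has exactly 10 rows; each row is the pose to reach, as a shift and turn from the pose measured when the call began; what a row does not reach only later rows make up. A row lasts 1/12 s, in which the tool goes at most 41.7 mm and 7.16 degrees, less where a joint would pass 70% of its speed; a pose out of reach is approached as far as the arm can. A call with a gripper value outside its range is refused whole. The fingers move at their own pace and stop on an object; "grip_force" is the grip in N (left out, the last holds). Time passes only in rows, so rows that repeat a pose let the fingers close, or fill a call up. It gives the time, the measured TCP pose, the force and the opening at its end, in the units of the state.
- ctrl.get_state(): the state, without advancing time (a new reading comes with each control period).
- ctrl.read_camera(name): name is "side" or "top" or "wrist"; returns a dict with "frame" (400x640x3 uint8, red, green, blue), "K" (3x3 intrinsics, pixels), "extrinsics" (4x4, takes a point from camera to world coordinates). Camera axes: x right, y down, z forward; pixel columns grow to the right and rows downward; lengths in m; the calibration is good to about 2 mm. A picture is of the moment at which its call begins. There is no depth.
- ctrl.sign_off(): hands the job in, once; it reports no verdict.
Trained networks look in a picture, given as the dict that the camera call returned (one of the last four; its "shot" number tells which), for a name from the list of things; names that differ only in an ending like _2 or _b are one class to them, and where a whole thing is asked for, a point or a joint stands for the part that bears it (a point fixed in the world has none). Each returns a list of dicts, best first, with "conf" (0 to 1); they miss things now and then, are a little off and sometimes report something else, mostly with a low value. They report only what shows in the picture. A call takes as long as a camera call.
- ctrl.masks_of(picture, query): "region" (400x640 bool, what is visible of it) and "extent" ([left, top, right, bottom] in pixels, round what is visible of it).
- ctrl.landmark_of(picture, query): "centre" ([row, column] in pixels: a listed point, or the origin of a listed thing).
The state is a dict: "time": time; "qpos": joint angles; "dq": joint speeds; "joint_efforts": joint torques, N m; "eef_pos": TCP position; "tcp_rot": TCP orientation; "contact_force": force on the tool from outside, world axes, zero at the start; "wrist_torque": the same for the moment, N m; "opening": opening from 0.0 (shut) to 1.0 (fully open).
Only numpy, scipy, OpenCV 4.12 (cv2) and the standard library are available. Lean on these libraries where they do the work, as an engineer would, in place of code of your own. Each camera call takes 0.05 s, during which the arm holds its last target. There are 200 camera calls.

### The job

The stone slab under the blue tube rack rocks because its foot at the front right corner has lost its rubber pad. Slide the two blue packers under that bare metal stub one by one, the second flat on top of the first, so that both lie well under the stub and take up the gap. Leave the slab where it stands.

Things in the scene. Friction and masses are not known exactly. Their poses are not given: they have to be found in the camera images.
- slab: loose light stone slab 160 x 130 x 20 mm, top 45 mm above the bench, 2.3 kg. Origin: on the bench under its centre; x points away from its front edge (which roughly faces the robot), y to its left, z up. A blue tube rack (top 111 mm, tubes 150 mm high) is fixed on its rear half, from x = +17 mm. Black rubber feet at x, y = (58,44), (58,-44), (-58,44) mm; none at the front right
- stub (a point): centre of the lower end of the bare steel stub under the slab's front-right corner (slab x, y = -58, -44 mm): 22 mm across, 17.5 mm above the bench, so two packers fit with 1.5 mm to spare. The slab's front edge is 22 mm and its right edge 21 mm from it; the front is open for sliding in. 2 N down here rocks the slab, about 10 N sideways shifts it
- packer_a: flat blue plastic packer (shim) 110 x 40 x 8 mm, one of two alike, lying flat on the bench. Origin: centre of its underside; x along its length to the nose, y across its width, z up. The last 14 mm at the nose (+x end) slope on the upper face from 8 down to 4 mm; the tail (-x end) is square, with a black dot on top. About 50 g; grip across the 40 mm width
- packer_b: flat blue plastic packer (shim) 110 x 40 x 8 mm, one of two alike, lying flat on the bench. Origin: centre of its underside; x along its length to the nose, y across its width, z up. The last 14 mm at the nose (+x end) slope on the upper face from 8 down to 4 mm; the tail (-x end) is square, with a black dot on top. About 50 g; grip across the 40 mm width

How it is judged:
On the way:
1. one blue packer lies on the bench under the stub (((x of stub in the frame of packer_a between -0.037 and 0.037 m and y of stub in the frame of packer_a between -0.016 and 0.016 m and angle between packer_a's own z axis and vertical below 0.09 rad and height (world z) of packer_a below 0.003 m) or (x of stub in the frame of packer_b between -0.037 and 0.037 m and y of stub in the frame of packer_b between -0.016 and 0.016 m and angle between packer_b's own z axis and vertical below 0.09 rad and height (world z) of packer_b below 0.003 m))), for 0.2 s.
At the end, for the whole second after the job is handed in: Both blue packers lie flat (within 5 degrees) and still under the stub, one on the bench and the other on top of it, with the stub's centre at least 18 mm from either end of each and within 16 mm of its centre line; the slab stands level (within 2 degrees), still, and within 30 mm of where it was (x of stub in the frame of packer_a between -0.037 and 0.037 m and y of stub in the frame of packer_a between -0.016 and 0.016 m and angle between each of packer_a, packer_b's own z axis and vertical below 0.09 rad and linear speed of each of packer_a, packer_b, slab below 0.02 m/s and x of stub in the frame of packer_b between -0.037 and 0.037 m and y of stub in the frame of packer_b between -0.016 and 0.016 m and ((height (world z) of packer_a between 0.006 and 0.0115 m and height (world z) of packer_b below 0.003 m) or (height (world z) of packer_b between 0.006 and 0.0115 m and height (world z) of packer_a below 0.003 m)) and angle between slab's own z axis and vertical below 0.035 rad and distance of slab from where it was at the start of the episode below 0.03 m); the robot touches nothing.
It fails at once if the slab was shoved more than 40 mm (distance of slab from where it was at the start of the episode above 0.04 m).
It fails at once if the slab was tipped more than 16 degrees (angle between slab's own z axis and vertical above 0.28 rad).
It also fails if it takes over 59 s, if anything falls off the work surface, if the arm or the gripper's body presses on something with over 40 N, if the wrist force passes 120 N, or if a joint passes its speed limit or range.

## Working session

There is one attempt and no reset: what is moved stays moved. The work goes in short steps, Python scripts to look and compute and a tool call to move; the robot and the scene stay as the last step left them, time stands still between calls to the robot, and variables do not carry over. Pictures are saved under pics/ and viewed, about 8 in all and at most 12, crops included, and the job is handed in when it is done.

Besides the shell and the picture viewer there is one more tool, called after "Emit:" as a command line: name --pt "numbers of a row" for each row, then --argument value for the rest. servo_tool: Moves the arm, as the interface text tells. Its arguments: {"type":"object","properties":{"increments":{"type":"array"},"grip_force":{"type":"number"}},"required":["increments"]}

```bash
mkdir -p pics
cat > h.py <<'E'
import numpy as np, cv2
from plant import ctrl
def pix(pic,u,v,z):
    K=pic["K"];T=pic["extrinsics"]
    d=T[:3,:3]@np.linalg.inv(K)@np.array([u,v,1.]);o=T[:3,3]
    return o+d*(z-o[2])/d[2]
def proj(pic,P):
    T=np.linalg.inv(pic["extrinsics"]);p=T[:3,:3]@np.array(P)+T[:3,3];q=pic["K"]@p;return q[:2]/q[2]
def ray(pic,u,v):
    T=pic["extrinsics"];d=T[:3,:3]@np.linalg.inv(pic["K"])@np.array([u,v,1.]);return T[:3,3],d/np.linalg.norm(d)
def tri(rs):
    A=0;b=0
    for o,d in rs:
        M=np.eye(3)-np.outer(d,d);A=A+M;b=b+M@o
    return np.linalg.solve(A,b)
def save(pic,n): cv2.imwrite("pics/"+n,pic["frame"][:,:,::-1])
E
python3 - <<'E'
from h import *
np.set_printoptions(precision=4,suppress=True)
print(ctrl.get_state(),ctrl.grip_point_offset)
ims=[]
for n in ["side","top","wrist"]:
    p=ctrl.read_camera(n);ims.append(p["frame"]);save(p,n+"0.png")
    print(n,p["extrinsics"],p["K"][0,0])
    for q in ["packer_a","slab"]:
        for m in ctrl.masks_of(p,q)[:3]:
            print(q,m["conf"],m["extent"],cv2.minAreaRect(np.argwhere(m["region"])[:,::-1].astype(np.float32)))
    for q in ["packer_a","stub","slab"]:
        for m in ctrl.landmark_of(p,q)[:3]:
            c=m["centre"];print("lm",q,m["conf"],c,pix(p,c[1],c[0],0.0175 if q=="stub" else 0))
E
```

```text
{'time': 0.0, 'qpos': array([ 1.093 ,  0.2872,  1.5782,  0.    ,  1.2786, -0.15  ]), 'dq': array([-0.0006, -0.0007,  0.0006, -0.0008, -0.0002,  0.0001]), 'joint_efforts': array([ -0.0005, -40.6005, -29.2616,  -0.0002,   0.0059,   0.    ]), 'eef_pos': array([0.217 , 0.6385, 0.2299]), 'tcp_rot': array([ 0.1632,  0.9866, -0.0011, -0.0004]), 'contact_force': array([ 0.5598,  0.367 , -0.7942]), 'wrist_torque': array([-0.031 , -0.0489,  0.0652]), 'opening': 1.005180005187781} 0.0187
side [[ 0.5493 -0.5084  0.6632 -0.0809]
 [-0.8355 -0.3492  0.4242 -0.0286]
 [ 0.0159 -0.7871 -0.6166  0.5663]
 [ 0.      0.      0.      1.    ]] 419.05686307689365
packer_a 0.91 [262.3, 260.0, 322.7, 282.7] ((291.49237060546875, 268.0566711425781), (61.636348724365234, 18.849212646484375), 7.666804790496826)
packer_a 0.72 [247.2, 195.9, 299.0, 217.9] ((272.8023681640625, 207.4694366455078), (49.962337493896484, 16.249887466430664), 22.833654403686523)
slab 0.96 [315.5, 125.5, 405.7, 216.9] ((368.4146423339844, 172.73171997070312), (71.21524047851562, 94.95364379882812), 38.65980911254883)
lm packer_a 0.91 [211
[... 710 characters left out ...]
34838867)
lm packer_a 0.95 [294.4, 333.4] [0.3333 0.3004 0.    ]
lm packer_a 0.7 [223.0, 255.4] [0.4593 0.4416 0.    ]
lm slab 0.7 [146.3, 331.8] [0.6064 0.3035 0.    ]
wrist [[ 0.3216  0.9034  0.2837  0.1446]
 [ 0.9469 -0.3066 -0.0968  0.6636]
 [-0.0005  0.2998 -0.954   0.3752]
 [ 0.      0.      0.      1.    ]] 310.8186815405311
packer_a 0.95 [225.6, 339.4, 275.6, 369.4] ((252.079833984375, 353.87445068359375), (18.93419075012207, 50.36418151855469), 72.25532531738281)
packer_a 0.66 [109.2, 288.9, 151.1, 321.8] ((129.25, 308.2500305175781), (24.748737335205078, 36.76955032348633), 45.0)
lm packer_a 0.97 [360.5, 244.2] [0.464 0.437 0.   ]
lm packer_a 0.61 [319.2, 121.1] [0.338 0.298 0.   ]
```

Run:
```python
import cv2,numpy as np
t=cv2.imread("pics/top0.png")[70:330,200:440];s=cv2.imread("pics/side0.png")[110:300,235:435]
a=cv2.resize(t,None,fx=2.2,fy=2.2,interpolation=2);b=cv2.resize(s,None,fx=2.2*260/190*0.9,fy=2.2*260/190*.9,interpolation=2)
H=600;o=np.zeros((600,1120,3),np.uint8);o[:a.shape[0],:a.shape[1]]=a;b=b[:,:1120-a.shape[1]];o[:b.shape[0],a.shape[1]:a.shape[1]+b.shape[1]]=b
cv2.imwrite("pics/c0.png",cv2.resize(o,(800,428)))
```

```text
(no output)
```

View pics/c0.png

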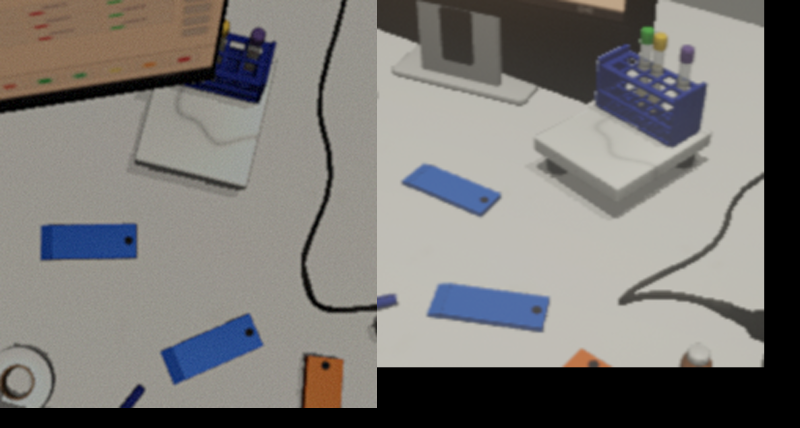

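View pics/top0.png

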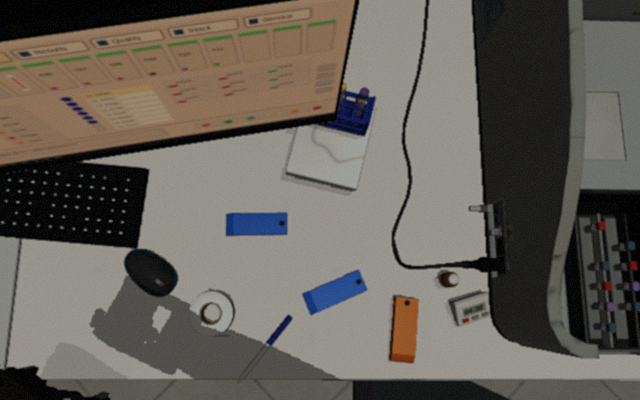

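The top view shows the two packers with tails (dots) at right: far one centred near (256,224) px and near one at (335,292). The slab's front-right corner is near (357,189), partly overhung by the monitor; the orange block is a decoy. I'll make one more metric measurement, then move.

```bash
cat >> h.py <<'E'
def packers(p,z=0.006):
    out=[]
    for m in ctrl.masks_of(p,"packer_a")[:3]:
        if m["conf"]<.4: continue
        c,_=cv2.findContours(m["region"].astype(np.uint8),cv2.RETR_EXTERNAL,cv2.CHAIN_APPROX_NONE)
        c=max(c,key=len)[:,0]
        w=np.array([pix(p,u,v,z)[:2] for u,v in c]).astype(np.float32)
        (x,y),(a,b),_=r=cv2.minAreaRect(w*1000);bx=cv2.boxPoints(r)
        e=max([bx[1]-bx[0],bx[2]-bx[1]],key=np.linalg.norm)
        out.append((m["conf"],round(float(x),1),round(float(y),1),round(float(max(a,b)),1),round(float(min(a,b)),1),round(float(np.degrees(np.arctan2(e[1],e[0])))%180,1)))
    return out
E
python3 - <<'E'
from h import *
np.set_printoptions(precision=4,suppress=True)
P={n:ctrl.read_camera(n) for n in ["side","top"]}
cen={}
for n,p in P.items():
    print(n,packers(p))
    L=ctrl.landmark_of(p,"packer_a");cen[n]=[l["centre"] for l in L[:2]];print("slab",[ (l["conf"],l["centre"]) for l in ctrl.landmark_of(p,"slab")[:1]])
    for m in ctrl.masks_of(p,"slab")[:1]:
        c,_=cv2.findContours(m["region"].astype(np.uint8),cv2.RETR_EXTERNAL,cv2.CHAIN_APPROX_NONE);c=max(c,key=len)
        a=cv2.approxPolyDP(cv2.convexHull(c),3,True)[:,0]
        for u,v in a: print((u,v),pix(p,u,v,.045)[:2],pix(p,u,v,.025)[:2])
for a in cen["side"]:
  for b in cen["top"]:
    X=tri([ray(P["side"],a[1],a[0]),ray(P["top"],b[1],b[0])]);
    if abs(X[2])<.03: print("tri",X)
sl=[ctrl.landmark_of(p,"slab")[0]["centre"] for p in P.values()]
print("tri slab",tri([ray(p,c[1],c[0]) for p,c in zip(P.values(),sl)]))
E
```

```text
side [(0.87, 336.1, 298.5, 112.5, 48.2, 114.8), (0.58, 455.4, 437.8, 111.4, 46.4, 93.5)]
slab [(0.6, [195.3, 357.8])]
(np.int32(375), np.int32(124)) [0.8555 0.4033] [0.8914 0.4198]
(np.int32(398), np.int32(135)) [0.8353 0.3262] [0.8704 0.3398]
(np.int32(406), np.int32(182)) [0.6516 0.2212] [0.6797 0.2307]
(np.int32(395), np.int32(196)) [0.5914 0.219 ] [0.6172 0.2285]
(np.int32(357), np.int32(213)) [0.4977 0.2568] [0.5199 0.2677]
(np.int32(325), np.int32(199)) [0.5002 0.3335] [0.5225 0.3474]
(np.int32(316), np.int32(181)) [0.5433 0.3847] [0.5672 0.4005]
(np.int32(350), np.int32(139)) [0.7461 0.4173] [0.7778 0.4344]
top [(0.89, 455.8, 438.2, 111.2, 41.7, 90.7), (0.63, 336.9, 298.1, 108.6, 40.4, 112.8)]
slab [(0.95, [145.0, 331.0])]
(np.int32(286), np.int32(214)) [0.4685 0.3854] [0.4721 0.386 ]
(np.int32(285), np.int32(234)) [0.4338 0.3864] [0.4365 0.3871]
(np.int32(226), np.int32(233)) [0.4344 0.4868] [0.4371 0.4899]
(np.int32(229), np.int32(214)) [0.4673 0.4831] [0.4708 0.486 ]
tri [ 0.4614  0.4458 -0.0092]
tri [ 0.3389  0.2962 -0.0075]
tri slab [0.606  0.308  0.0011]
```

Emit:
servo_tool --pt "0.75 1 -1 0 2" --pt "0.75 2 -2 0 4" --pt "0.75 3 -3 0 6" --pt "0.75 4 -4 -0.5 8" --pt "0.75 5 -5 -1 10" --pt "0.75 5.98 -6.06 -1.5 12" --pt "0.75 5.98 -6.06 -2 14" --pt "0.75 5.98 -6.06 -2.5 16" --pt "0.75 5.98 -6.06 -2.5 18" --pt "0.75 5.98 -6.06 -2.5 20" --grip_force 40

```text
time: 2.33
eef_pos: [0.4572, 0.391, 0.1255]
tcp_rot: [-0.433, 0.901, -0.001, -0.004]
contact_force: [-1.7, -0.2, -0.6]
opening: 0.747
```

Emit:
servo_tool --pt "0.75 0 0 0 1.4" --pt "0.75 0 0.12 -0.3 2.8" --pt "0.75 0 0.12 -0.6 4.2" --pt "0.75 0 0.12 -0.9 5.6" --pt "0.75 0 0.12 -1.2 7" --pt "0.75 0 0.12 -1.5 7.9" --pt "0.75 0 0.12 -1.8 7.9" --pt "0.75 0 0.12 -2.0 7.9" --pt "0.75 0 0.12 -2.0 7.9" --pt "0.75 0 0.12 -2.0 7.9"

```text
time: 3.17
eef_pos: [0.457, 0.3957, 0.0451]
tcp_rot: [0.712, -0.703, 0.003, 0.004]
contact_force: [0.3, 1.0, 0.1]
opening: 0.749
```

Run:
```python
from h import *
p=ctrl.read_camera("wrist");save(p,"w1.png");s=ctrl.get_state()
print(s["time"],s["eef_pos"],s["tcp_rot"],s["opening"],packers(p,.006),p["extrinsics"])
for m in ctrl.masks_of(p,"slab")[:1]: print(m["conf"],m["extent"])
```

```text
3.2167 [0.45749373 0.39597519 0.0458657 ] [ 0.71168392 -0.70248637  0.00281602  0.0033132 ] 0.7497938255534997 [(0.85, 335.4, 304.2, 97.6, 44.2, 113.3), (0.81, 457.6, 438.8, 109.7, 40.4, 91.6)] [[-0.9999118  -0.01231238 -0.00497921  0.45777089]
 [-0.01322578  0.95729884  0.28879751  0.32070008]
 [ 0.00121081  0.28883789 -0.95737725  0.18961704]
 [ 0.          0.          0.          1.        ]]
0.56 [0.0, 3.0, 188.5, 238.7]
```

View pics/w1.png

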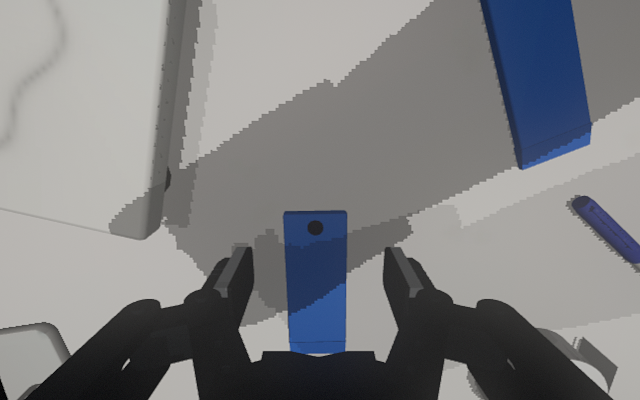

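The wrist view shows the far packer centred between the fingers, tail dot at (315,228), slab's front-left corner at (155,238). Descending and gripping.

Emit:
servo_tool --pt "0.75 0 0 -0.5 0" --pt "0.75 0 0 -0.9 0" --pt "0.75 0 0 -1.05 0" --pt "0.75 0 0 -1.07 0" --pt "0.35 0 0 -1.07 0" --pt "0.35 0 0 -1.07 0" --pt "0.35 0 0 -1.07 0" --pt "0.35 0 0 -1.07 0" --pt "0.35 0 0 -1.07 0" --pt "0.35 0 0 -1.07 0" --grip_force 40

```text
time: 4.15
eef_pos: [0.4589, 0.3969, 0.0053]
tcp_rot: [0.712, -0.702, 0.003, 0.001]
contact_force: [0.3, -0.7, 5.4]
opening: 0.431
```

Emit:
servo_tool --pt "0.35 0 0 0.5 0" --pt "0.35 -0.3 -0.4 1 0" --pt "0.35 -0.9 -1.2 1.2 -1" --pt "0.35 -1.6 -2.0 1.2 -2.4" --pt "0.35 -1.75 -2.48 1.2 -3.8" --pt "0.35 -1.75 -2.48 1.2 -5.2" --pt "0.35 -1.75 -2.48 1.2 -6.6" --pt "0.35 -1.75 -2.48 1.2 -8" --pt "0.35 -1.75 -2.48 1.2 -9.4" --pt "0.35 -1.75 -2.48 1.2 -10.8"

```text
time: 4.98
eef_pos: [0.3884, 0.2974, 0.053]
tcp_rot: [-0.312, 0.95, -0.002, -0.003]
contact_force: [0.1, 0.2, -0.4]
opening: 0.434
```

Emit:
servo_tool --pt "0.35 0 0 0 -1.4" --pt "0.35 0 0 0 -2.8" --pt "0.35 0 0 0 -4.2" --pt "0.35 0 0 0 -5.6" --pt "0.35 0 0 0 -7" --pt "0.35 0 0 0 -8.4" --pt "0.35 0 0 0 -9.4" --pt "0.35 0 0 0 -9.4" --pt "0.35 0 0 0 -9.4" --pt "0.35 0 0 0 -9.4"

```text
time: 5.82
eef_pos: [0.3882, 0.2973, 0.0528]
tcp_rot: [0.091, 0.996, -0.001, -0.004]
contact_force: [-0.6, 0.0, -0.7]
opening: 0.437
```

Run:
```python
from h import *
np.set_printoptions(precision=4,suppress=True)
p=ctrl.read_camera("wrist");save(p,"w2.png");s=ctrl.get_state()
print(s["time"],s["eef_pos"],s["tcp_rot"],s["opening"],packers(p,.055),packers(p,.006))
for q in ["slab","stub"]:
  for l in ctrl.landmark_of(p,q)[:2]: print(q,l["conf"],l["centre"],pix(p,l["centre"][1],l["centre"][0],.0175 if q=="stub" else 0))
p=ctrl.read_camera("side");save(p,"s2.png")
for l in ctrl.landmark_of(p,"stub")[:2]: print(l["conf"],l["centre"],pix(p,l["centre"][1],l["centre"][0],.0175))
```

```text
5.8667 [0.3883 0.2973 0.0529] [ 0.0914  0.9958 -0.001  -0.0038] 0.43531274896698735 [(0.78, 411.2, 293.0, 75.7, 40.4, 170.4), (0.55, 331.6, 301.5, 82.6, 30.9, 114.0)] [(0.78, 444.8, 286.7, 101.7, 54.3, 170.4), (0.55, 337.7, 298.1, 111.0, 41.5, 114.0)]
0.95 [206.4, 361.8] [0.5533 0.2743 0.0175]
```

View pics/w2.png

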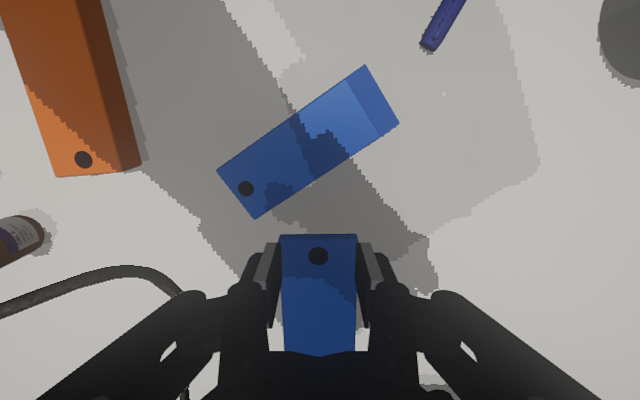

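Packer held square with its tail dot at (318,256); the camera looks backward here, so the slab must be fitted from other views.

Run:
```python
import cv2,numpy as np
t=cv2.imread("pics/top0.png")[110:200,275:385];s=cv2.imread("pics/side0.png")[150:225,305:415];w=cv2.imread("pics/w1.png")[0:250,0:230]
f=lambda a,k:cv2.resize(a,None,fx=k,fy=k,interpolation=cv2.INTER_CUBIC)
o=np.zeros((600,800,3),np.uint8)
t=f(t,3.5);s=f(s,3.5);w=f(w,1.75)
o[:t.shape[0],:t.shape[1]]=t;o[320:320+s.shape[0],:s.shape[1]]=s;o[:w.shape[0],395:395+w.shape[1]]=w
o=cv2.convertScaleAbs(o,alpha=1.2)
cv2.imwrite("pics/c2.png",o)
```

```text
(no output)
```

View pics/c2.png

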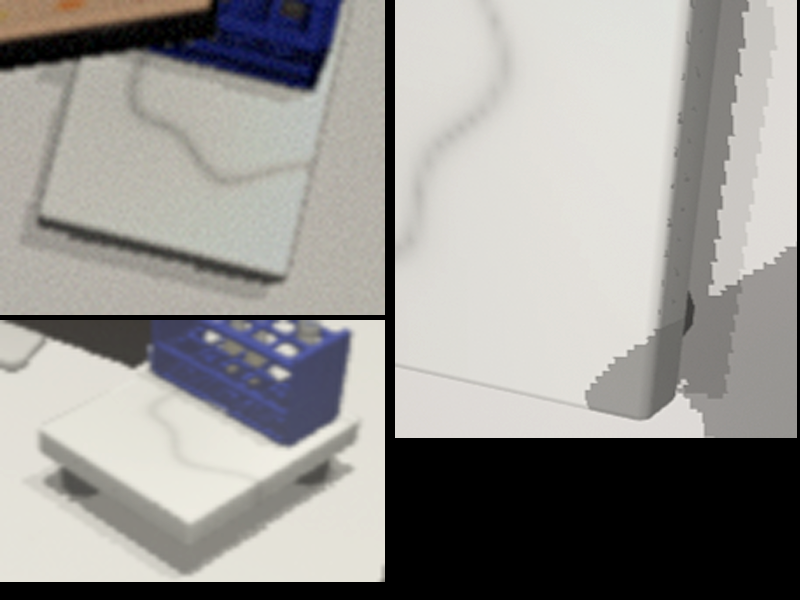

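The crop shows the slab's top corners clearly in the three views (e.g. front-right at about (356,189) top and (359,209) side). I'll fit the slab pose.

```bash
cat > fit.py <<'E'
from h import *
from scipy.optimize import least_squares
np.set_printoptions(precision=4,suppress=True)
P={n:ctrl.read_camera(n) for n in ["side","top"]}
W=dict(K=ctrl.read_camera("wrist")["K"],extrinsics=np.array([[-0.9999118,-0.01231238,-0.00497921,0.45777089],[-0.01322578,0.95729884,0.28879751,0.32070008],[0.00121081,0.28883789,-0.95737725,0.18961704],[0,0,0,1]]))
obs=[("top",(-.08,.065),(286.4,172)),("top",(-.08,-.065),(356.4,188.6)),("side",(-.08,.065),(316.4,182.9)),("side",(-.08,-.065),(358.7,209.1)),("side",(.08,-.065),(407.3,180)),("w",(-.08,.065),(146,238))]
P["w"]=W
def pt(q,a,z=.045):
    c,s=np.cos(q[2]),np.sin(q[2]);return np.array([q[0]+c*a[0]-s*a[1],q[1]+s*a[0]+c*a[1],z])
def res(q,ks=("top","side","w")):
    return np.concatenate([(proj(P[n],pt(q,a))-np.array(uv))*(0.5 if n=="w" else 1) for n,a,uv in obs if n in ks])
for ks in [("top","side","w"),("top",),("side",),("top","w")]:
    r=least_squares(res,[.605,.307,-.15],args=(ks,)).x
    print(ks,r,np.degrees(r[2]),"stub",pt(r,(-.058,-.044)),res(r,ks))
# line check in wrist: front edge direction
a,b=[pix(W,u,v,.045) for u,v in [(168.6,0),(148.6,220)]];d=b-a;print("front edge yaw",np.degrees(np.arctan2(d[1],d[0]))-90)
a,b=[pix(W,u,v,.045) for u,v in [(0,208.6),(140,237)]];d=a-b;print("left edge yaw",np.degrees(np.arctan2(d[1],d[0])))
for a,b in [((.286),0)]: pass
X=[tri([ray(P["side"],*obs[i][2]),ray(P["top"],*obs[j][2])]) for i,j in [(2,0),(3,1)]];print("corners tri",X)
E
python3 fit.py
```

```text
('top', 'side', 'w') [ 0.6056  0.3045 -0.2416] -13.84344993485281 stub [0.5388 0.2756 0.045 ] [-0.373  -0.1164  1.5858  1.6213 -1.1278 -2.249   0.2905 -0.6016  1.3061
 -1.6139  0.1534  0.271 ]
('top',) [ 0.6073  0.3068 -0.2246] -12.865861131791393 stub [0.541  0.2768 0.045 ] [-1.1163 -0.2863  1.1206  0.252 ]
('side',) [ 0.6013  0.3027 -0.2344] -13.431402511733383 stub [0.5346 0.2733 0.045 ] [-1.5462 -0.8424  0.3764  0.8744  1.1642 -0.621 ]
('top', 'w') [ 0.6072  0.3058 -0.226 ] -12.951061114222465 stub [0.5408 0.276  0.045 ] [-0.604  -0.2785  1.6077  0.3638 -0.0718  0.6401]
front edge yaw -12.870441574902642
left edge yaw -12.151192641812889
corners tri [array([0.5456, 0.3858, 0.0381]), array([0.5164, 0.2628, 0.0398])]
```

Emit:
servo_tool --pt "0.35 0.3 0.1 0 -0.5" --pt "0.35 0.62 0.2 0 -0.5" --pt "0.35 0.62 0.2 -0.3 -0.5" --pt "0.35 0.62 0.2 -0.6 -0.5" --pt "0.35 0.62 0.2 -0.9 -0.5" --pt "0.35 0.62 0.2 -1.1 -0.5" --pt "0.35 0.62 0.2 -1.16 -0.5" --pt "0.35 0.62 0.2 -1.16 -0.5" --pt "0.35 0.62 0.2 -1.16 -0.5" --pt "0.35 0.62 0.2 -1.16 -0.5"

```text
time: 7.15
eef_pos: [0.4125, 0.3051, 0.0058]
tcp_rot: [0.114, 0.993, -0.001, -0.004]
contact_force: [-0.3, 0.2, -0.0]
opening: 0.43
```

Run:
```python
from h import *
p=ctrl.read_camera("top");save(p,"t3.png");q=ctrl.read_camera("side");s=ctrl.get_state()
print(s["time"],s["eef_pos"],s["tcp_rot"],s["contact_force"],packers(p),packers(q))
a=p["frame"][100:260,250:410];b=q["frame"][140:260,290:430]
o=np.hstack([cv2.resize(a,(400,400)),cv2.resize(b,(400,343))[:400] if 0 else cv2.copyMakeBorder(cv2.resize(b,(400,343)),0,57,0,0,0)])
cv2.imwrite("pics/c3.png",o[:,:,::-1])
```

```text
7.25 [0.41285624 0.3052566  0.00613571] [ 0.1137918   0.99349601 -0.00105693 -0.00399945] [ 0.39774068 -0.31652949 -0.65516369] [(0.63, 323.3, 329.4, 42.8, 39.7, 115.2)] [(0.69, 468.2, 278.0, 76.9, 26.6, 179.1), (0.58, 335.6, 298.2, 108.1, 46.3, 113.0)]
```

View pics/c3.png

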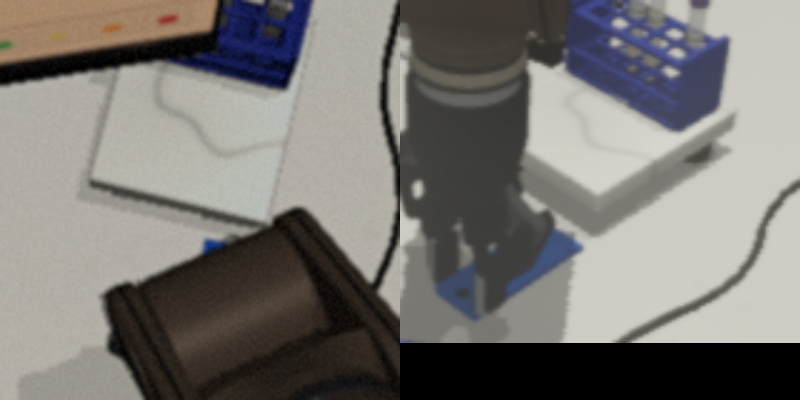

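The packer lies low and in line: its right edge runs to the slab's front-right corner (≈(597,232) in the crop), as expected. Sliding in.

Emit:
servo_tool --pt "0.35 0.25 -0.06 0 0" --pt "0.35 0.5 -0.12 0 0" --pt "0.35 0.75 -0.18 0 0" --pt "0.35 1.0 -0.24 0 0" --pt "0.35 1.25 -0.3 0 0" --pt "0.35 1.5 -0.36 0 0" --pt "0.35 1.75 -0.42 0 0" --pt "0.35 2.07 -0.48 0 0" --pt "0.35 2.07 -0.48 0 0" --pt "0.35 2.07 -0.48 0 0"

```text
time: 8.18
eef_pos: [0.4968, 0.2859, 0.0064]
tcp_rot: [0.114, 0.993, -0.001, -0.004]
contact_force: [-0.4, -0.0, -0.8]
opening: 0.435
```

Emit:
servo_tool --pt "0.35 0 0 -0.03 0" --pt "0.5 0 0 -0.03 0" --pt "0.7 0 0 0 0" --pt "0.75 0 0 0 0" --pt "0.75 0 0 0 0" --pt "0.75 0 0 0.5 0" --pt "0.75 0 0 1.2 0" --pt "0.75 0 0 1.9 0" --pt "0.75 -0.5 0 2.2 0" --pt "0.75 -1 0 2.2 0"

```text
time: 9.02
eef_pos: [0.4597, 0.2871, 0.0991]
tcp_rot: [0.115, 0.993, 0.001, 0.0]
contact_force: [-0.1, 1.1, -0.7]
opening: 0.754
```

Emit:
servo_tool --pt "0.75 -0.8 0.07 0 -1.4" --pt "0.75 -1.6 0.14 0 -2.8" --pt "0.75 -2.4 0.2 0 -4.2" --pt "0.75 -3.09 0.27 0 -5.6" --pt "0.75 -3.09 0.27 0 -7" --pt "0.75 -3.09 0.27 -0.4 -8.4" --pt "0.75 -3.09 0.27 -0.8 -9.8" --pt "0.75 -3.09 0.27 -1.2 -10.66" --pt "0.75 -3.09 0.27 -1.2 -10.66" --pt "0.75 -3.09 0.27 -1.2 -10.66"

```text
time: 9.85
eef_pos: [0.3353, 0.2975, 0.0505]
tcp_rot: [0.547, 0.837, 0.0, 0.0]
contact_force: [0.1, 1.0, 0.8]
opening: 0.748
```

Run:
```python
from h import *
p=ctrl.read_camera("wrist");save(p,"w4.png");q=ctrl.read_camera("side");s=ctrl.get_state()
print(s["time"],s["eef_pos"],s["tcp_rot"],packers(p),packers(q,.008))
a=q["frame"][130:250,270:430]
o=np.hstack([cv2.resize(p["frame"],(480,300)),cv2.copyMakeBorder(cv2.resize(a,(320,240)),0,60,0,0,0)])
cv2.imwrite("pics/c4.png",o[:,:,::-1])
```

```text
9.95 [0.33673172 0.29820129 0.05197023] [0.54734167 0.83690682 0.00165558 0.0011489 ] [(0.95, 337.3, 298.1, 110.9, 40.4, 113.6), (0.91, 517.4, 293.1, 68.5, 19.9, 165.2)] [(0.59, 532.9, 275.1, 109.6, 45.6, 167.5), (0.56, 334.6, 296.4, 108.2, 44.6, 114.4)]
```

View pics/c4.png

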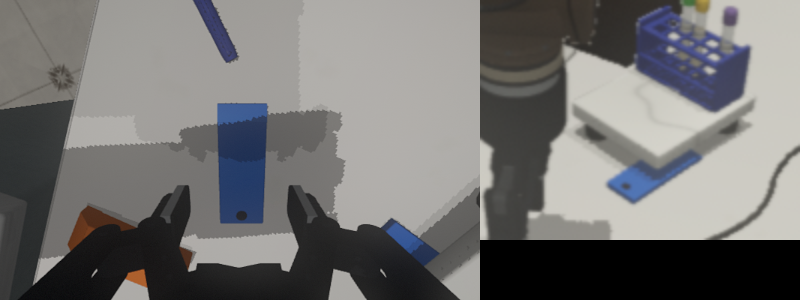

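The left panel shows packer 2 centred between the fingers. The right panel shows packer 1 under the front-right corner, its tail dot at (625,187). Gripping packer 2 to turn it round.

Emit:
servo_tool --pt "0.75 0 0 -0.5 0" --pt "0.75 0 0 -0.9 0" --pt "0.75 0 0 -1.12 0" --pt "0.75 0 0 -1.17 0" --pt "0.35 0 0 -1.17 0" --pt "0.35 0 0 -1.17 0" --pt "0.35 0 0 -1.17 0" --pt "0.35 0 0 -1.17 0" --pt "0.35 0 0 -1.17 0" --pt "0.35 0 0 -0.5 0" --grip_force 40

```text
time: 10.88
eef_pos: [0.3339, 0.2966, 0.0299]
tcp_rot: [0.548, 0.837, -0.002, -0.001]
contact_force: [-0.2, 0.3, -1.0]
opening: 0.347
```

Run:
```python
from h import *
p=ctrl.read_camera("wrist");save(p,"w5.png");s=ctrl.get_state()
print(s["time"],s["eef_pos"],s["opening"],packers(p),packers(p,.03))
m=ctrl.masks_of(p,"packer_a")[0];print(m["extent"])
```

```text
10.9333 [0.33874243 0.29953081 0.03665447] 0.35400927006786287 [(0.89, 518.0, 287.2, 73.9, 28.7, 167.1), (0.63, 339.9, 298.5, 112.5, 41.1, 113.2)] [(0.89, 487.3, 298.6, 63.3, 24.6, 167.1), (0.63, 334.7, 308.3, 96.4, 35.2, 113.2)]
[514.5, 311.6, 617.2, 389.7]
```

View pics/w5.png

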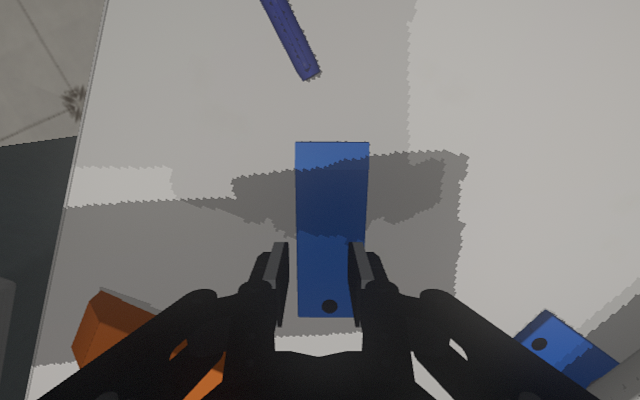

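The fingers closed above the packer, and it still lies unmoved on the bench. Retrying lower.

Emit:
servo_tool --pt "0.75 0 0 0.2 0" --pt "0.75 0 0 0.2 0" --pt "0.75 0 0 0 0" --pt "0.75 0 0 -0.5 0" --pt "0.75 0 0 -0.8 0" --pt "0.75 0 0 -0.87 0" --pt "0.35 0 0 -0.87 0" --pt "0.35 0 0 -0.87 0" --pt "0.35 0 0 -0.87 0" --pt "0.35 0 0 -0.87 0" --grip_force 40

```text
time: 11.92
eef_pos: [0.3389, 0.2994, -0.0003]
tcp_rot: [0.548, 0.837, 0.004, 0.003]
contact_force: [-0.5, -0.1, -1.1]
opening: 0.453
```

Emit:
servo_tool --pt "0.35 0 0 0 0" --pt "0.35 0 0 0.2 0" --pt "0.35 0 0 0.8 0" --pt "0.35 0.6 0 1 -1.4" --pt "0.35 1.2 0.1 1 -2.8" --pt "0.35 1.86 0.15 1 -4.2" --pt "0.35 1.86 0.15 1 -5.6" --pt "0.35 1.86 0.15 1 -7" --pt "0.35 1.86 0.15 1 -8.4" --pt "0.35 1.86 0.15 1 -9.8"

```text
time: 12.75
eef_pos: [0.4136, 0.3054, 0.0404]
tcp_rot: [0.847, 0.532, 0.003, 0.004]
contact_force: [-0.5, -0.2, -0.2]
opening: 0.45
```

Emit:
servo_tool --pt "0.35 0 0 0 -1.4" --pt "0.35 0 0 0 -2.8" --pt "0.35 0 0 0 -4.2" --pt "0.35 0 0 0 -5.6" --pt "0.35 0 0 0 -7" --pt "0.35 0 0 0 -8.4" --pt "0.35 0 0 0 -9.8" --pt "0.35 0 0 0 -11.2" --pt "0.35 0 0 0 -12.6" --pt "0.35 0 0 -0.2 -14"

```text
time: 13.58
eef_pos: [0.415, 0.3062, 0.0347]
tcp_rot: [0.999, -0.053, 0.002, 0.004]
contact_force: [-0.2, -0.1, -0.1]
opening: 0.452
```

Emit:
servo_tool --pt "0.35 -0.04 -0.02 -0.4 -1.2" --pt "0.35 -0.04 -0.02 -0.7 -1.4" --pt "0.35 -0.04 -0.02 -0.85 -1.4" --pt "0.35 -0.04 -0.02 -0.86 -1.4" --pt "0.75 -0.04 -0.02 -0.84 -1.4" --pt "0.75 -0.04 -0.02 -0.84 -1.4" --pt "0.75 -0.04 -0.02 -0.84 -1.4" --pt "0.75 -0.04 -0.02 -0.2 -1.4" --pt "0.75 -0.04 -0.02 0.5 -1.4" --pt "0.75 -0.5 0.1 0.9 -1.4"

```text
time: 14.42
eef_pos: [0.3989, 0.3108, 0.0743]
tcp_rot: [0.993, -0.115, 0.005, 0.003]
contact_force: [0.7, 1.6, 1.8]
opening: 0.753
```

Emit:
servo_tool --pt "0.75 -0.3 0.05 0 1.4" --pt "0.75 -0.73 0.11 0 2.8" --pt "0.75 -0.73 0.11 0 4.2" --pt "0.75 -0.73 0.11 0 5.6" --pt "0.75 -0.73 0.11 0 7" --pt "0.75 -0.73 0.11 0 8.4" --pt "0.75 -0.73 0.11 0 9.8" --pt "0.75 -0.73 0.11 0 11.2" --pt "0.75 -0.73 0.11 0 12.6" --pt "0.75 -0.73 0.11 0 14"

```text
time: 15.25
eef_pos: [0.3698, 0.3153, 0.0748]
tcp_rot: [0.878, 0.479, 0.006, -0.0]
contact_force: [0.1, -0.6, -0.0]
opening: 0.748
```

Emit:
servo_tool --pt "0.75 0 0 0 1.4" --pt "0.75 0 0 0 2.8" --pt "0.75 0 0 0 4.2" --pt "0.75 0 0 0 5.6" --pt "0.75 0 0 0 7" --pt "0.75 0 0 0 8.4" --pt "0.75 0 0 0 9.8" --pt "0.75 0 0 0 11.2" --pt "0.75 0 0 0 12.6" --pt "0.75 0 0 0 14"

```text
time: 16.08
eef_pos: [0.3699, 0.3154, 0.0753]
tcp_rot: [0.442, 0.897, 0.005, -0.004]
contact_force: [-0.1, 0.2, 0.6]
opening: 0.749
```

Emit:
servo_tool --pt "0.75 0 0 0 1.4" --pt "0.75 0 0 0 2.8" --pt "0.75 0 0 0 4.2" --pt "0.75 0 0 0 5.6" --pt "0.75 0 0 -0.2 7" --pt "0.75 0 0 -0.5 7.9" --pt "0.75 0 0 -0.75 7.9" --pt "0.75 0 0 -0.75 7.9" --pt "0.75 0 0 -0.75 7.9" --pt "0.75 0 0 -0.75 7.9"

```text
time: 16.92
eef_pos: [0.3702, 0.3155, 0.0456]
tcp_rot: [0.113, 0.994, 0.004, -0.005]
contact_force: [-0.2, 0.7, -0.1]
opening: 0.745
```

Run:
```python
from h import *
p=ctrl.read_camera("wrist");q=ctrl.read_camera("side");t=ctrl.read_camera("top");s=ctrl.get_state()
print(s["time"],s["eef_pos"],s["tcp_rot"],packers(p),packers(q,.006),packers(t,.006))
print([(l["conf"],l["centre"]) for l in ctrl.landmark_of(q,"slab")[:1]])
a=q["frame"][130:280,260:420]
o=np.hstack([cv2.resize(p["frame"],(480,300)),cv2.resize(a,(320,300))])
cv2.imwrite("pics/c6.png",o[:,:,::-1])
```

```text
17.0667 [0.37040714 0.31567804 0.04594435] [ 0.11272269  0.99360878  0.00380374 -0.00455282] [(0.96, 412.1, 304.8, 110.2, 41.5, 166.9)] [(0.93, 409.7, 304.5, 108.3, 44.5, 166.1), (0.79, 535.2, 276.4, 110.5, 43.6, 165.6)] [(0.69, 503.9, 283.6, 41.1, 40.0, 167.3), (0.62, 462.2, 302.9, 30.1, 14.2, 114.7), (0.42, 633.0, 300.4, 202.3, 135.7, 165.8)]
[(0.62, [194.5, 358.3])]
```

View pics/c6.png

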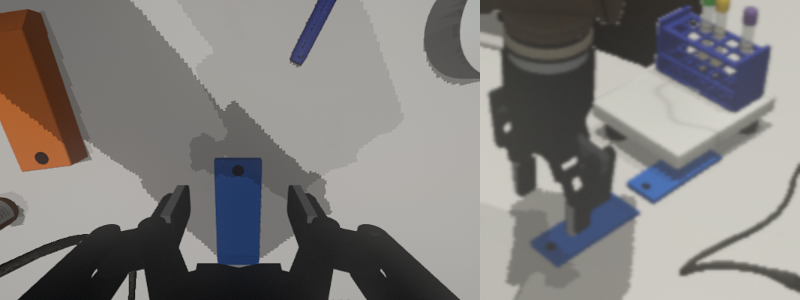

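Packer 2 lies in line behind packer 1 (yaw −13°) with the fingers over its tail; the slab hasn't moved. Gripping.

Emit:
servo_tool --pt "0.75 0 0 -0.5 0" --pt "0.75 0 0 -0.9 0" --pt "0.75 0 0 -1.1 0" --pt "0.75 0 0 -1.15 0" --pt "0.35 0 0 -1.15 0" --pt "0.35 0 0 -1.15 0" --pt "0.35 0 0 -1.15 0" --pt "0.35 0 0 -1.15 0" --pt "0.35 0 0 -1.15 0" --pt "0.35 0 0 -1.15 0" --grip_force 60

```text
time: 18.1
eef_pos: [0.371, 0.316, 0.0006]
tcp_rot: [0.113, 0.994, 0.004, -0.004]
contact_force: [0.6, -0.0, 3.8]
opening: 0.443
```

Emit:
servo_tool --pt "0.35 0 0 0.1 0" --pt "0.35 0 0 0.27 0" --pt "0.35 0 0 0.27 0" --pt "0.35 0.2 -0.05 0.27 0" --pt "0.35 0.4 -0.09 0.27 0" --pt "0.35 0.6 -0.14 0.27 0" --pt "0.35 0.8 -0.18 0.27 0" --pt "0.35 0.97 -0.22 0.27 0" --pt "0.35 0.97 -0.22 0.27 0" --pt "0.35 0.97 -0.22 0.27 0"

```text
time: 18.93
eef_pos: [0.4103, 0.307, 0.0113]
tcp_rot: [0.113, 0.994, 0.004, -0.004]
contact_force: [0.3, -0.6, -1.2]
opening: 0.445
```

Run:
```python
from h import *
q=ctrl.read_camera("side");s=ctrl.get_state()
print(s["time"],s["eef_pos"],s["tcp_rot"],s["opening"],s["contact_force"],packers(q,.016))
a=q["frame"][160:260,280:400]
cv2.imwrite("pics/c7.png",cv2.resize(a,(720,600),interpolation=2)[:,:,::-1])
```

```text
18.9833 [0.4097869  0.30697787 0.01118037] [ 0.11283021  0.99359667  0.00406046 -0.00430281] 0.4490656067792952 [ 0.37762563  1.05314961 -1.11105957] []
```

View pics/c7.png

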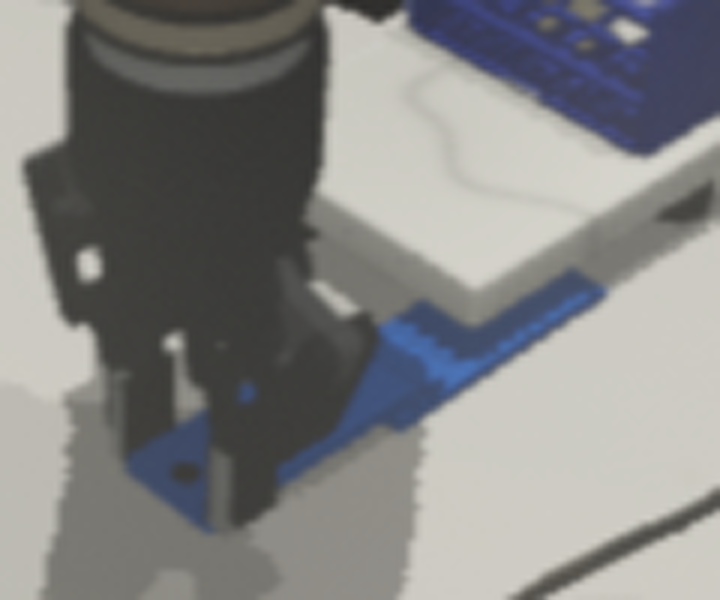

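Nose of packer 2 lies over packer 1's tail (about (400,330)–(400,430) in the crop), in line. Lowering slightly and sliding in.

Emit:
servo_tool --pt "0.35 0 0 -0.05 0" --pt "0.35 0 0 -0.05 0" --pt "0.35 0.15 -0.03 -0.05 0" --pt "0.35 0.3 -0.07 -0.05 0" --pt "0.35 0.45 -0.1 -0.05 0" --pt "0.35 0.6 -0.14 -0.05 0" --pt "0.35 0.75 -0.17 -0.05 0" --pt "0.35 0.9 -0.21 -0.05 0" --pt "0.35 1.0 -0.23 -0.05 0" --pt "0.35 1.0 -0.23 -0.05 0"

```text
time: 19.87
eef_pos: [0.4507, 0.2977, 0.0093]
tcp_rot: [0.113, 0.994, 0.004, -0.004]
contact_force: [-0.5, 0.2, -0.5]
opening: 0.439
```

Emit:
servo_tool --pt "0.35 0.1 -0.02 0 0" --pt "0.35 0.2 -0.05 0 0" --pt "0.35 0.3 -0.07 0 0" --pt "0.35 0.4 -0.09 0 0" --pt "0.35 0.5 -0.12 0 0" --pt "0.35 0.62 -0.14 0 0" --pt "0.35 0.62 -0.14 0 0" --pt "0.35 0.62 -0.14 0 0" --pt "0.35 0.62 -0.14 0 0" --pt "0.35 0.62 -0.14 0 0"

```text
time: 20.7
eef_pos: [0.4753, 0.292, 0.0092]
tcp_rot: [0.113, 0.994, 0.004, -0.004]
contact_force: [-1.1, -0.5, -0.4]
opening: 0.443
```

Emit:
servo_tool --pt "0.35 0 0 -0.02 0" --pt "0.45 0 0 -0.02 0" --pt "0.55 0 0 -0.02 0" --pt "0.75 0 0 -0.02 0" --pt "0.75 0 0 0 0" --pt "0.75 0 0 0 0" --pt "0.75 0 0 0.6 0" --pt "0.75 0 0 1.5 0" --pt "0.75 -0.7 0.1 2.5 0" --pt "0.75 -1.5 0.3 3 0"

```text
time: 21.53
eef_pos: [0.4211, 0.3036, 0.1309]
tcp_rot: [0.114, 0.993, 0.006, -0.001]
contact_force: [-0.5, 0.6, 1.2]
opening: 0.752
```

Emit:
servo_tool --pt "0.75 -0.7 1 0 0" --pt "0.75 -0.7 2 0 0" --pt "0.75 -0.7 3 0 0" --pt "0.75 -0.7 4 0 0" --pt "0.75 -0.7 5 0 0" --pt "0.75 -0.7 5 0 0" --pt "0.75 -0.7 5 0 0" --pt "0.75 -0.7 5 0 0" --pt "0.75 -0.7 5 0 0" --pt "0.75 -0.7 5 0 0"

```text
time: 22.37
eef_pos: [0.3932, 0.5023, 0.1309]
tcp_rot: [0.115, 0.993, 0.005, -0.001]
contact_force: [0.1, 0.1, -0.2]
opening: 0.75
```

Run:
```python
from h import *
q=ctrl.read_camera("side");t=ctrl.read_camera("top");s=ctrl.get_state()
print(s["time"],s["eef_pos"],s["contact_force"],packers(q,.012),packers(t,.014))
for p in (q,t): print([(l["conf"],l["centre"]) for l in ctrl.landmark_of(p,"slab")[:1]],[(l["conf"],l["centre"]) for l in ctrl.landmark_of(p,"packer_a")[:2]],[(l["conf"],l["centre"],pix(p,l["centre"][1],l["centre"][0],.0175)) for l in ctrl.landmark_of(p,"stub")[:1]])
a=q["frame"][150:240,290:420];b=t["frame"][110:230,270:390]
o=np.hstack([cv2.resize(a,(450,312),interpolation=2),cv2.resize(b,(312,312),interpolation=2)])
cv2.imwrite("pics/c8.png",o[:,:,::-1])
```

```text
22.4667 [0.39340497 0.50255617 0.13119945] [0.2065903  0.12340295 0.16309545] [(0.63, 517.1, 281.5, 114.8, 47.2, 164.5), (0.48, 525.7, 255.3, 107.9, 16.2, 174.2)] [(0.94, 493.1, 286.0, 61.1, 40.8, 166.9)]
[(0.79, [193.9, 358.6])] [(0.9, [216.9, 353.2]), (0.47, [218.4, 357.3])] [(0.67, [204.8, 358.6], array([0.55425889, 0.28259841, 0.0175    ]))]
[(0.69, [145.3, 329.9])] [(0.88, [191.2, 343.1])] [(0.83, [177.8, 346.6], array([0.54153604, 0.27766488, 0.0175    ]))]
```

View pics/c8.png

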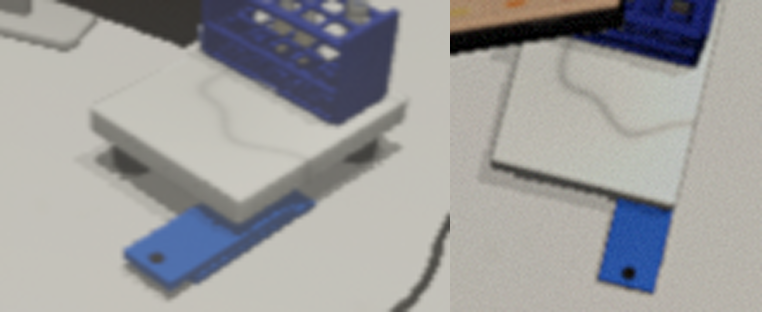

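```bash
python3 -c "
from plant import ctrl
print(ctrl.sign_off())"
```

```text
the job is handed in; nothing more can be done
None
```

Both packers are under the bare stub, the second flat on top of the first, and I handed the job in at about 22.5 s. No verdict came back.

**Grasps:** The first try at gripping packer 2 missed because the fingers closed just above it. I repeated it about 5 mm lower. Packer 2 also had to be turned round on the bench and gripped again before sliding in. During both slides the force reading stayed at about 1 N, so there was no sign of contact with the slab.

**Last checks:**
- **Upper packer:** by the top view, the stub is about 24 mm ahead of its centre (limit 37) and it lies square to the slab. Its right edge is about 1 mm inside the slab's right edge, as planned.
- **Lower packer:** by its release position and the earlier side view, the stub is about 3–7 mm ahead of its centre. The upper packer hid most of it in the last picture, so I did not measure it again.
- **Slab:** it looked level and where it started, with its image point shifted by no more than about 2 pixels. The arm was clear of everything.

**Disagreements:** The trained network's stub position from the side camera scattered by about 14 mm and disagreed with the slab fit. I used the fit from the slab's corners instead, and the network's last top-view estimate agreed with it to about 2 mm. Triangulated heights came out about 5–9 mm low, so I set the grasp heights from where the fingers met the bench. I did not measure the upper packer's final height or tilt; it only looks flat in the pictures.

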